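# Open the bead case by its snap tab

## Robot

A 7-joint arm with a two-finger parallel gripper is mounted at the origin on the work surface. World frame = base frame: x ahead of the robot, y to its left, z up, the work surface at z = 0. Lengths are in m, angles in rad, forces in N, time in s.
With the tool pointing down it reaches from about 0.425 to 1.025 m from the base axis. Payload 3.6 kg.
Tool frame: the origin (TCP) lies at the very end of the fingers, on their centre line; the grasp point (between the pads) lies 19 mm behind it; z points along the fingers, x is the direction in which the jaws open and shut, and the axes are right-handed (so a half turn about z gives the same grasp; the last joint's range is limited). The gripper opens to 85 mm and grips with 20 to 120 N. Pads are 22 mm wide; open, the fingers measure 114 mm over their backs; the gripper's body (76 mm by 85 mm) begins 54 mm behind the grasp point. The pads swing forward as they close: fully open they stand 13 mm farther back than shut.
Start: joints at [1.054, 0.591, 0.048, 1.609, -0.033, 0.943, -0.034], TCP at [0.298, -0.661, 0.231] pointing down, gripper open.
Joint ranges: [-2.69, 2.69], [-0.47, 2.24], [-1.27, 1.36], [0.19, 2.51], [-1.53, 4.68], [0.08, 2.07], [-3.09, 3.09]. Speed limits (rad/s): [2.57, 2.57, 3.14, 3.14, 3.14, 3.14, 3.14].

## Interface

Orientations are given as a 3x3 rotation matrix whose columns are the frame's x, y, z axes.
In Python, from cell import arm, cams gives the robot as it stands.
- The arm moves only by the tool servo_tool, never from a script. Its argument "targets" is a list that holds one entry, the list of rows, each a list of 7 numbers: the turn, a rotation vector about the tool's x, y, z in rad, then the shift along the tool's x, y, z in cm, then the finger opening in cm, from 0 to 8.54. A call has 1 to 20 rows; each row shifts and turns the commanded pose from where the row before left it, along the tool's axes as they then stand; what a row does not reach is not made up. A row lasts 1/10 s, in which the tool goes at most 50 mm and 8.59 degrees, less where a joint would pass 70% of its speed; a pose out of reach is approached as far as the arm can. A call with a gripper value outside its range is refused whole. The fingers move at their own pace and stop on an object; the grip force is fixed at half the most. Time passes only in rows, so rows that do not move let the fingers close. It gives the time, the measured TCP pose, the force and the opening at its end, in the units of the state.
- arm.read_state(): the state, without advancing time (a new reading comes with each control period).
- cams.read_camera(name): name is "scene" or "top" or "wrist"; returns a dict with "frame" (384x512x3 uint8, blue, green, red), "depth" (384x512 float32, m along the optical axis (not along the pixel's ray), 0 where there is no reading), "camera_matrix" (3x3 intrinsics, pixels), "k1" (the pictures are not rectified: a ray, as slopes to the right and down, at radius r is drawn at 1 + k1 r^2 times it, then the intrinsics apply), "origin" and "rotation" of the camera in the world; the wrist camera has in their place "tool_from_camera" (4x4, takes a point from camera to tool coordinates, whose origin is the TCP and whose axes are the tool frame's). Camera axes: x right, y down, z forward; pixel columns grow to the right and rows downward; lengths in m; the calibration is good to about 2 mm. A picture is of the moment at which its call begins: read the wrist's pose just before it.
- arm.job_done(): hands the job in, once; it reports no verdict.
Trained networks look in a picture, given as the dict that the camera call returned (one of the last four; its "shot" number tells which), for a name from the list of things; names that differ only in an ending like _2 or _b are one class to them, and where a whole thing is asked for, a point or a joint stands for the part that bears it (a point fixed in the world has none). Each returns a list of dicts, best first, with "p" (0 to 1); they miss things now and then, are a little off and sometimes report something else, mostly with a low value. They report only what shows in the picture. A call takes as long as a camera call. They do not tell look-alikes from the thing itself.
- cams.search_frame(thing, picture): "bbox" ([left, top, right, bottom] in pixels, round what is visible of it).
- cams.silhouettes(thing, picture): "region" (384x512 bool, what is visible of it) and "bbox" ([left, top, right, bottom] in pixels, round what is visible of it).
The state is a dict: "t": time; "joint_positions": joint angles; "joint_velocities": joint speeds; "joint_torque": joint torques, N m; "tcp_pos": TCP position; "eef_rot": TCP orientation; "force": force on the tool from outside, world axes, zero at the start; "moment": the same for the moment, N m; "width": finger opening in m.
Only numpy, scipy, OpenCV 4.12 (cv2) and the standard library are available. Lean on these libraries where they do the work, as an engineer would, in place of code of your own. Each camera call takes 0.05 s, during which the arm holds its last target. There are 200 camera calls.

## Task

Open the bead case without gripping or lifting anything: with a fingertip, first press the snap tab on the rear deck fully down until it is level with the deck, then push the released white lid by its rib, along its guides, off the bead well and over the tab onto the rear deck until it meets the end stop, so that the well lies fully open. Slide the lid, never lift or tip it, and leave the jar, the dish and the spool where they stand.

Things in the scene. Friction and masses are not known exactly. Their poses are not given: they have to be found in the camera images.
- case: Grey plastic bead case, fixed, 260 x 160 mm on plan. Origin: centre of its underside, on the bench. x: the way the lid slides open, from the bead well (x -90 to 0 mm) to the rear deck (x 0 to 122 mm, top 58 mm above the bench); y across; z up. The lid rides on full-length side ledges (tops at 62 mm) between guides at y +-72.5 mm (tops at 72 mm). Front lip (x under -97 mm): top at 66 mm.
- end_stop (a point): Middle of the inner face of the end stop, the low wall (top 72 mm above the bench) that closes the rear deck at case x = 122 mm, y = 0; this point is 65 mm above the bench. The open lid's leading edge meets it.
- tab_press (a point): Where to press the snap tab: on its top, on the ridged part, at case x = 36 mm, y = 0. The tab is a white block 40 mm (case x, from 13 to 53 mm) by 32 mm (y), standing in the deck. Unpressed, its top is about 12 mm above the deck (70 mm above the bench), blocks the lid's leading edge some 3 mm away, and is 2 mm higher than the lid's plate.
- snap_tab (a joint): How far the tab is pressed down, in m: 0 = fully up, 0.0115 = fully in (level with the deck within 1 mm). It needs about 4 to 6 N, has no return spring and stays where it is pressed. The lid passes over it from about 0.009 on.
- lid: White plastic sliding lid, loose, about 0.14 kg: a plate 105 mm (x) by 140 mm (y) by 6 mm. Origin: centre of its underside. Axes parallel to the case's. Closed, it is at case x of about -42 mm, its underside 62 mm and its plate's top 68 mm above the bench; against the end stop it is at case x = 69.5 mm. It slides with under 3 N.
- lid_rib (a point): Centre of the raised rib on the lid, half-way up: 10 mm thick (x), 70 mm long (y), standing 18 mm above the lid's plate (this point is 9 mm above the plate, at the lid's centre). Pushing the rib's face on the side of smaller case x towards case +x opens the lid.
- jar: Bystander: glass jar with metal cap, 56 mm wide, 85 mm tall, beside the case. Origin: centre of its foot.
- dish: Bystander: small white ceramic bowl, 68 mm wide, 35 mm tall, beside the case. Origin: centre of its foot.
- spool: Bystander: wooden spool, 44 mm wide, 40 mm tall, standing beyond the end of the case. Origin: centre of its foot.
Not all that is in view belongs to the job. Leave any brown, orange or purple look-alike of the lid alone.

How it is judged:
By the outcome, as a careful person would: the job done as asked, in the order asked, and still so for the second after the job is handed in, with the robot touching nothing.
It also fails if it takes over 35 s, if anything falls off the work surface, if the arm or the gripper's body presses on something with over 40 N, if the wrist force passes 120 N, or if a joint passes its speed limit or range.

## Working session

There is one attempt and no reset: what is moved stays moved. The work goes in short steps, Python scripts to look and compute and a tool call to move; the robot and the scene stay as the last step left them, time stands still between calls to the robot, and variables do not carry over. Pictures are saved under pics/ and viewed, about 8 in all and at most 12, crops included, and the job is handed in when it is done.

Besides the shell and the picture viewer there is one more tool, called after "Emit:" by a JSON object that holds its "method" and its "body", one argument or row to a line. servo_tool: Moves the arm, as the interface text tells. Its arguments: {"type":"object","properties":{"targets":{"type":"array"}},"required":["targets"]}

```bash
mkdir -p pics; ls; cat > h.py <<'E'
import numpy as np, cv2
from cell import arm, cams
def uv2ray(p,u,v):
    K=p["camera_matrix"]; 
    d=np.array([(u-K[0,2])/K[0,0],(v-K[1,2])/K[1,1]],float); s=d.copy()
    for _ in range(20): s=d/(1+p["k1"]*(s@s))
    return np.array([s[0],s[1],1.])
def pose(p,st=None):
    if "origin" in p: return np.array(p["rotation"]),np.array(p["origin"])
    T=np.array(p["tool_from_camera"]); R=np.array(st["eef_rot"])
    return R@T[:3,:3], R@T[:3,3]+np.array(st["tcp_pos"])
def at_z(p,u,v,z,st=None):
    R,o=pose(p,st); r=R@uv2ray(p,u,v); return o+r*(z-o[2])/r[2]
def cloud(p,mask,st=None):
    R,o=pose(p,st); vv,uu=np.nonzero(mask&(p["depth"]>0))
    K=p["camera_matrix"]; d=np.stack([(uu-K[0,2])/K[0,0],(vv-K[1,2])/K[1,1]],1); s=d.copy()
    for _ in range(20): s=d/(1+p["k1"]*(s**2).sum(1,keepdims=True))
    z=p["depth"][vv,uu][:,None]; return np.hstack([s*z,z])@R.T+o
E
python3 - <<'E'
from h import *
for n in ("scene","top"):
    p=cams.read_camera(n); cv2.imwrite(f"pics/{n}0.png",p["frame"])
    print(n,p["origin"])
    for t in ("case","lid","lid_rib","snap_tab","jar","dish","spool"):
        for d in cams.silhouettes(t,p)[:3]:
            if d["p"]<.2: continue
            c=cloud(p,d["region"]); print(t,round(d["p"],2),np.round(d["bbox"]),np.round(np.median(c,0),3) if len(c) else None, len(c))
print(arm.read_state())
E
```

```text
pics
scene [ 0.93002914 -0.43831669  0.83485685]
case 0.91 [163. 141. 300. 254.] [0.612 0.007 0.059] 6483
case 0.53 [206. 233. 233. 275.] [ 0.64  -0.124  0.071] 970
lid 0.95 [180. 149. 252. 205.] [0.524 0.027 0.068] 2279
lid 0.85 [206.  99. 266. 141.] [0.412 0.257 0.006] 1419
lid 0.83 [ 90. 207. 170. 273.] [ 0.435 -0.184  0.006] 2624
lid_rib 0.96 [179. 152. 248. 209.] [0.524 0.026 0.068] 2228
lid_rib 0.85 [206. 101. 269. 141.] [0.412 0.256 0.006] 1322
lid_rib 0.71 [234. 287. 313. 349.] [ 0.798 -0.154  0.006] 3583
snap_tab 0.56 [232. 181. 252. 200.] [0.598 0.029 0.069] 279
jar 0.84 [206. 232. 232. 274.] [ 0.64  -0.125  0.075] 898
jar 0.45 [232. 183. 251. 200.] [0.598 0.027 0.07 ] 240
dish 0.85 [269. 157. 292. 178.] [0.602 0.18  0.021] 446
spool 0.64 [296. 212. 317. 239.] [0.754 0.054 0.039] 397
top [0.43845196 0.06166136 1.08637196]
case 0.89 [229. 158. 308. 275.] [0.607 0.029 0.063] 5567
case 0.7 [192. 183. 220. 215.] [0.61  0.169 0.019] 677
lid 0.98 [238. 210. 300. 258.] [0.517 0.031 0.07 ] 2966
lid 0.94 [328. 243. 395. 302.] [ 0.43  -0.178  0.008] 2688
lid 0.87 [130. 258. 203. 317.
[... 580 characters left out ...]
 'joint_velocities': array([ 2.76623261e-04,  9.27958433e-05, -8.43625913e-04, -2.15203936e-03,
        6.86149585e-04,  8.76028013e-04, -6.95468600e-04]), 'joint_torque': array([-2.22758449e-04, -5.48565745e+01,  1.54576845e+00, -1.98522627e+01,
        9.31248913e-03,  1.35246220e-03,  1.95263453e-06]), 'tcp_pos': array([ 0.29813912, -0.66087625,  0.23136472]), 'eef_rot': array([[ 4.11242311e-01, -9.11526062e-01,  9.81574850e-06],
       [-9.11526060e-01, -4.11242311e-01, -6.23172512e-05],
       [ 6.08404497e-05,  1.66801798e-05, -9.99999998e-01]]), 'force': array([ 0.21351629, -0.30316171,  0.21502177]), 'moment': array([0.02801921, 0.01186453, 0.0184148 ]), 'width': 0.08521137963706128}
```

```bash
python3 - <<'E'
import cv2,numpy as np
t=cv2.imread("pics/top0.png");s=cv2.imread("pics/scene0.png")
a=cv2.resize(t[70:330,110:410],None,fx=2,fy=2,interpolation=3)
cv2.imwrite("pics/topc.png",a)
cv2.imwrite("pics/scenec.png",cv2.resize(s[80:360,80:340],None,fx=2,fy=2,interpolation=3))
E
```

```text
(no output)
```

View pics/topc.png

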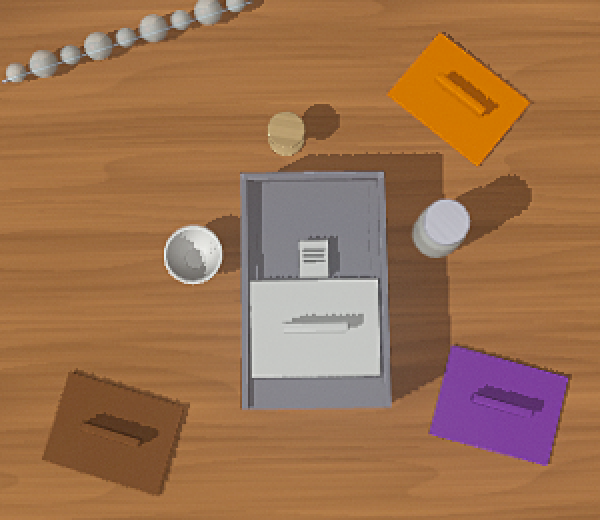

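View pics/scenec.png

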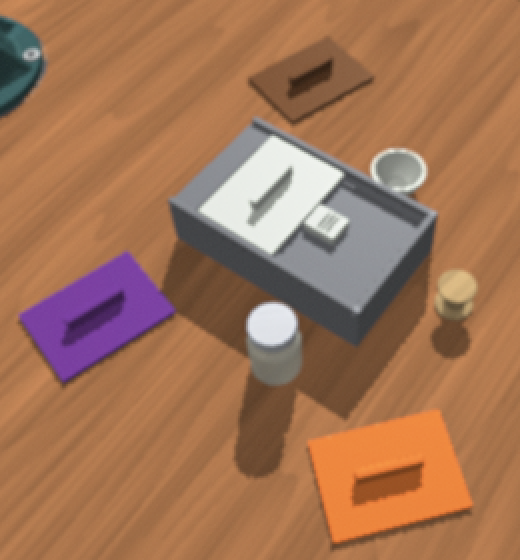

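The wanted lid is the white one lying in the grey case, at top (267,234) and scene (215,177). Three look-alikes lie flat on the bench and stay untouched (top pixels):
- brown at (167,286)
- purple at (360,272)
- orange at (340,119)

The tab is at top (267,199). Next I fit the case pose.

```bash
python3 - <<'E'
from h import *
from scipy.spatial.transform import Rotation as Ro
for n in ("top","scene"):
    p=cams.read_camera(n)
    lid=cams.silhouettes("lid",p)[0]; case=cams.silhouettes("case",p)[0]; tab=cams.silhouettes("snap_tab",p)[0]
    def rect(m,z,lab):
        c=max(cv2.findContours(m.astype(np.uint8),0,cv2.CHAIN_APPROX_NONE)[0],key=len)[:,0]
        P=np.array([at_z(p,*q,z)[:2] for q in c]).astype(np.float32)
        (c0,wh,a)=cv2.minAreaRect(P); print(n,lab,np.round(c0,4),np.round(wh,4),round(a,2))
    g=p["frame"]; 
    # white plate by brightness within the box
    l,t,r,b=map(int,lid["bbox"]); rect(lid["region"],.068,"lidnet"); 
    rect(tab["region"],.070,"tab"); rect(case["region"],.072,"case")
    C=cloud(p,lid["region"]); k=abs(C[:,2]-.069)<.004; print("plate z",np.median(C[k,2]),"rib",np.round(np.median(C[C[:,2]>.08],0),4),(C[:,2]>.08).sum())
    if n=="top":
        cv2.imwrite("pics/chk.png",cv2.resize(g[150:285,220:318],None,fx=5,fy=5,interpolation=2))
        gray=cv2.cvtColor(g,6); box=np.zeros(gray.shape,bool); box[t-4:b+4,l-4:r+4]=1
        m=(gray>175)&box; m=cv2.morphologyEx(m.astype(np.uint8),2,np.ones((3,3)))>0; m[:210]=0; rect(m,.068,"lidbright")
    # case top edges: high cloud
    m=np.zeros(p["depth"].shape,bool); l,t,r,b=map(int,case["bbox"]); m[t-5:b+5,l-5:r+5]=1
    C=cloud(p,m); G=C[(C[:,2]>.05)&(C[:,2]<.079)&(abs(C[:,1]-.03)<.1)&(C[:,0]>.42)]
    c0,wh,a=cv2.minAreaRect(G[:,:2].astype(np.float32)); print("depthrect",np.round(c0,4),np.round(wh,4),a)
E
```

```text
top lidnet [0.518  0.0312] [0.1393 0.1045] 88.76
top tab [0.5943 0.0296] [0.0307 0.0399] 88.8
top case [0.5622 0.0306] [0.1604 0.2585] 89.44
plate z 0.0694260776414517 rib [0.5183 0.0319 0.0871] 164
top lidbright [0.5185 0.0312] [0.1389 0.1039] 89.91
depthrect [0.5625 0.0305] [0.1607 0.2596] 89.61263275146484
scene lidnet [ 0.8075 -0.1728] [0.1298 0.0987] 48.94
scene tab [0.5986 0.0273] [0.0396 0.0452] 86.7
scene case [0.5734 0.016 ] [0.1966 0.2817] 89.25
plate z nan rib [nan nan nan] 0
depthrect [0.5611 0.0312] [0.1629 0.2638] 89.3846664428711
  return _methods._mean(a, axis=axis, dtype=dtype,
  ret = ret.dtype.type(ret / rcount)
  ret = um.true_divide(
```

View pics/chk.png

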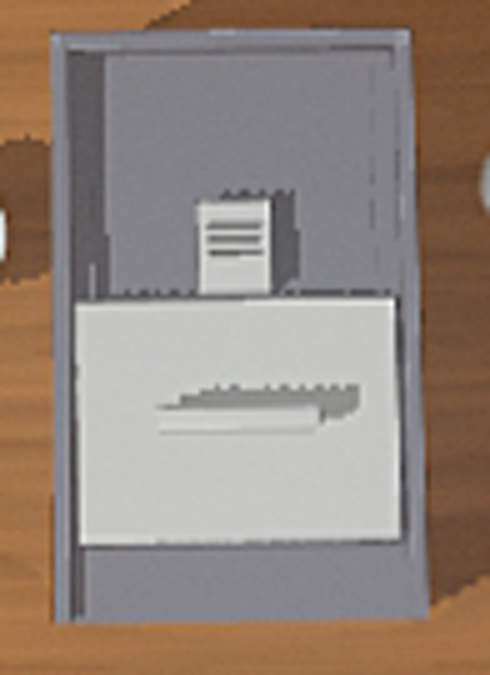

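The crop shows a white lid plate with its rib at (267,234) and a white three-ridged tab just behind it at (267,199), both in the grey case, so the choice is confirmed. Case centre is about (0.5615, 0.0305), yaw about -0.8°.

```bash
cat >> h.py <<'E'
from scipy.spatial.transform import Rotation as Ro
from scipy.linalg import logm
YAW=np.radians(-0.8); CC=np.array([.5615,.0305,0])
def case2w(x,y,z): return CC+np.array([np.cos(YAW)*x-np.sin(YAW)*y,np.sin(YAW)*x+np.cos(YAW)*y,z])
def w2case(q): d=np.array(q)-CC; return np.array([np.cos(YAW)*d[0]+np.sin(YAW)*d[1],-np.sin(YAW)*d[0]+np.cos(YAW)*d[1],d[2]])
RT=np.array([[np.cos(YAW),np.sin(YAW),0],[np.sin(YAW),-np.cos(YAW),0],[0,0,-1]])
def rows(goal,n,st):
    """goal world TCP pose (case yaw, down) -> constant row: turn (tool, rad), shift (tool, cm)"""
    R=np.array(st["eef_rot"]); r=Ro.from_matrix(R.T@RT).as_rotvec()/n; dR=Ro.from_rotvec(r).as_matrix()
    D=R.T@(np.array(goal)-st["tcp_pos"]); S=sum(np.linalg.matrix_power(dR,i) for i in range(n))
    return np.round(r,4),np.round(np.linalg.solve(S,D)*100,3)
E
python3 - <<'E'
from h import *
st=arm.read_state(); g=case2w(.0345,0,.13)
for n in (20,24): print(n,g,rows(g,n,st))
r,s=rows(g,20,st); R=st["eef_rot"];p=np.array(st["tcp_pos"])
for i in range(20):
    p=p+R@s/100; R=R@Ro.from_rotvec(r).as_matrix()
    if i%4==3: print(np.round(p,3),round(np.hypot(*p[:2]),3))
E
```

```text
20 [0.59599664 0.0300183  0.13      ] (array([ 0.    ,  0.    , -0.0566]), array([-0.796, -3.89 ,  0.506]))
24 [0.59599664 0.0300183  0.13      ] (array([ 0.    ,  0.    , -0.0472]), array([-0.648, -3.245,  0.422]))
[ 0.418 -0.557  0.211] 0.697
[ 0.512 -0.43   0.191] 0.669
[ 0.575 -0.284  0.171] 0.641
[ 0.603 -0.128  0.15 ] 0.617
[0.596 0.03  0.13 ] 0.597
```

Emit:
{"method": "servo_tool", "body": {
  "targets": [
    [[0, 0, -0.0566, -0.796, -3.89, 0.4, 0], [0, 0, -0.0566, -0.796, -3.89, 0.4, 0], [0, 0, -0.0566, -0.796, -3.89, 0.4, 0], [0, 0, -0.0566, -0.796, -3.89, 0.4, 0], [0, 0, -0.0566, -0.796, -3.89, 0.4, 0], [0, 0, -0.0566, -0.796, -3.89, 0.4, 0], [0, 0, -0.0566, -0.796, -3.89, 0.4, 0], [0, 0, -0.0566, -0.796, -3.89, 0.4, 0], [0, 0, -0.0566, -0.796, -3.89, 0.4, 0], [0, 0, -0.0566, -0.796, -3.89, 0.4, 0], [0, 0, -0.0566, -0.796, -3.89, 0.4, 0], [0, 0, -0.0566, -0.796, -3.89, 0.4, 0], [0, 0, -0.0566, -0.796, -3.89, 0.4, 0], [0, 0, -0.0566, -0.796, -3.89, 0.4, 0], [0, 0, -0.0566, -0.796, -3.89, 0.4, 0], [0, 0, -0.0566, -0.796, -3.89, 0.4, 0], [0, 0, -0.0566, -0.796, -3.89, 0.4, 0], [0, 0, -0.0566, -0.796, -3.89, 0.4, 0], [0, 0, -0.0566, -0.796, -3.89, 0.4, 0], [0, 0, -0.0566, -0.796, -3.89, 0.4, 0]]
  ]
}}

```text
t: 3.2
tcp_pos: [0.5968, 0.0316, 0.1514]
eef_rot: [[1.0, -0.013, 0.001], [-0.013, -1.0, 0.0], [0.001, -0.0, -1.0]]
force: [1.2, -0.1, -1.0]
width: -0.0
```

```bash
python3 - <<'E'
from h import *
st=arm.read_state(); p=cams.read_camera("wrist"); print(st["t"],st["tcp_pos"],w2case(st["tcp_pos"]),st["width"],st["force"])
print(rows(case2w(.0345,0,.12),1,st))
cv2.imwrite("pics/w1.png",p["frame"])
for t in ("snap_tab","lid","lid_rib"):
    for d in cams.silhouettes(t,p)[:2]:
        c=cloud(p,d["region"],st); c=c[c[:,2]>.055] if len(c) else c
        if len(c): print(t,d["p"],d["bbox"],np.round([w2case(c.min(0)),w2case(np.median(c,0)),w2case(c.max(0))],4))
E
```

```text
3.2 [0.59676465 0.03160855 0.15141027] [0.03524574 0.00160082 0.15141027] -4.7451791125490115e-06 [ 1.16784059 -0.07157628 -1.0298372 ]
(array([-0.0001, -0.0012,  0.001 ]), array([-0.078,  0.16 ,  3.141]))
snap_tab 0.96 [225.8, 178.9, 280.6, 218.9] [[ 0.0143 -0.0203  0.0573]
 [ 0.0339  0.0026  0.0698]
 [ 0.0537  0.0172  0.0723]]
lid 0.98 [84.6, 287.5, 169.6, 328.4] [[-0.0019 -0.0068  0.2013]
 [ 0.0003 -0.0059  0.2035]
 [ 0.0021 -0.0056  0.2055]]
```

View pics/w1.png

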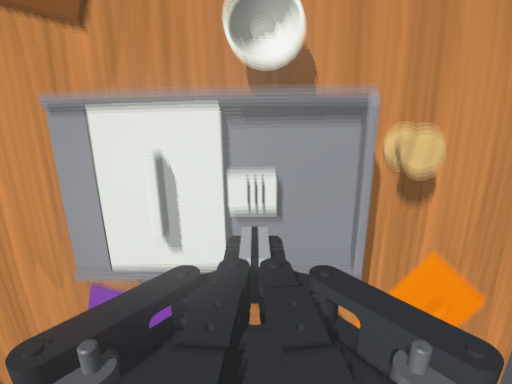

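The wrist view shows the tab at (252,192), the lid to its left with the rib at (160,195), and the fingertip lined up over the tab. I descend to just above it.

Emit:
{"method": "servo_tool", "body": {
  "targets": [
    [[0, -0.001, 0.001, -0.07, 0.15, 1.5, 0], [0, 0, 0, 0, 0, 2, 0], [0, 0, 0, 0, 0, 2, 0], [0, 0, 0, 0, 0, 1.5, 0], [0, 0, 0, 0, 0, 0, 0], [0, 0, 0, 0, 0, 0, 0]]
  ]
}}

```text
t: 4.0
tcp_pos: [0.5955, 0.0276, 0.0809]
eef_rot: [[1.0, -0.017, -0.002], [-0.017, -1.0, -0.0], [-0.002, 0.0, -1.0]]
force: [0.0, 0.1, 0.1]
width: 0.0
```

```bash
python3 - <<'E'
from h import *
st=arm.read_state(); p=cams.read_camera("wrist"); print(st["t"],st["tcp_pos"],w2case(st["tcp_pos"]),st["force"])
for d in cams.silhouettes("snap_tab",p)[:1]:
    c=cloud(p,d["region"],st); c=np.array([w2case(q) for q in c if .064<q[2]<.076])
    print(d["p"],np.round(np.percentile(c,[1,50,99],axis=0),4))
E
```

```text
4.0 [0.59551789 0.02763648 0.0808612 ] [ 0.03405455 -0.00238828  0.0808612 ] [0.04141686 0.05654348 0.09540144]
0.9 [[ 0.0144 -0.0119  0.0649]
 [ 0.0341  0.0078  0.0698]
 [ 0.0536  0.0168  0.0714]]
```

Emit:
{"method": "servo_tool", "body": {
  "targets": [
    [[0, 0, 0, 0, -0.27, 0.3, 0], [0, 0, 0, 0, 0, 0.4, 0], [0, 0, 0, 0, 0, 0.3, 0], [0, 0, 0, 0, 0, 0.3, 0], [0, 0, 0, 0, 0, 0.3, 0], [0, 0, 0, 0, 0, 0.3, 0], [0, 0, 0, 0, 0, 0.2, 0], [0, 0, 0, 0, 0, 0.1, 0], [0, 0, 0, 0, 0, 0, 0]]
  ]
}}

```text
t: 5.0
tcp_pos: [0.5956, 0.0314, 0.0591]
eef_rot: [[1.0, -0.016, -0.001], [-0.016, -1.0, 0.0], [-0.001, -0.0, -1.0]]
force: [-0.3, 0.5, 1.6]
width: 0.0002
```

Emit:
{"method": "servo_tool", "body": {
  "targets": [
    [[0, 0, 0, 0, 0, 0.1, 0], [0, 0, 0, 0, 0, 0.1, 0], [0, 0, 0, 0, 0, 0, 0], [0, 0, 0, 0, 0, 0, 0]]
  ]
}}

```text
t: 5.4
tcp_pos: [0.5956, 0.0314, 0.0585]
eef_rot: [[1.0, -0.016, -0.001], [-0.016, -1.0, -0.0], [-0.001, 0.0, -1.0]]
force: [-2.4, 0.8, 11.2]
width: 0.0002
```

The fingertip stopped at 58.5 mm with the force rising to 11 N, so the tab is at its bottom. I lift, check it, and work out the move behind the rib.

Emit:
{"method": "servo_tool", "body": {
  "targets": [
    [[0, 0, 0, 0, 0, -2.5, 0], [0, 0, 0, 0, 0, -2.5, 0], [0, 0, 0, -2, 0, -1.5, 0], [0, 0, 0, -3, 0, 0, 0], [0, 0, 0, -3, 0, 0, 0], [0, 0, 0, -2.5, 0, 0, 0], [0, 0, 0, 0, 0, 0, 0], [0, 0, 0, 0, 0, 0, 0]]
  ]
}}

```text
t: 6.2
tcp_pos: [0.4907, 0.0328, 0.1224]
eef_rot: [[1.0, -0.016, -0.0], [-0.016, -1.0, -0.0], [-0.0, 0.0, -1.0]]
force: [0.2, 0.0, 0.3]
width: -0.0001
```

```bash
python3 - <<'E'
from h import *
st=arm.read_state(); p=cams.read_camera("wrist"); print(st["t"],st["tcp_pos"],w2case(st["tcp_pos"]),st["force"])
cv2.imwrite("pics/w2.png",p["frame"])
C=cloud(p,np.ones(p["depth"].shape,bool),st); C=np.array([w2case(q) for q in C])
k=lambda a,b,c,d:(C[:,0]>a)&(C[:,0]<b)&(C[:,1]>c)&(C[:,1]<d)
print("tab z",np.percentile(C[k(.018,.05,0,.012)][:,2],[5,50,95]),"deck z",np.median(C[k(.065,.11,-.04,.04)][:,2]))
r=C[k(-.07,-.02,-.04,.045)&(C[:,2]>.082)&(C[:,2]<.09)]; print("rib",len(r),np.percentile(r,[2,50,98],axis=0).round(4))
l=C[k(-.12,.03,-.04,.06)&(C[:,2]>.0665)&(C[:,2]<.0715)]; print("plate",len(l),np.percentile(l,[1,50,99],axis=0).round(4))
print(rows(case2w(-.074,0,.0715),1,st))
E
```

```text
6.2 [0.49073338 0.03275526 0.1223767 ] [-0.07079121  0.00126699  0.1223767 ] [0.2101112  0.033702   0.30014795]
tab z [0.05768442 0.05882351 0.0599402 ] deck z 0.05811486385269521
rib 1471 [[-0.047  -0.0315  0.0833]
 [-0.0424  0.0039  0.0859]
 [-0.0374  0.0346  0.0873]]
plate 16980 [[-0.1164 -0.0377  0.0666]
 [-0.0442  0.0211  0.0681]
 [ 0.009   0.059   0.0696]]
(array([ 0.0001,  0.0005, -0.0019]), array([-0.318,  0.127,  5.088]))
```

View pics/w2.png

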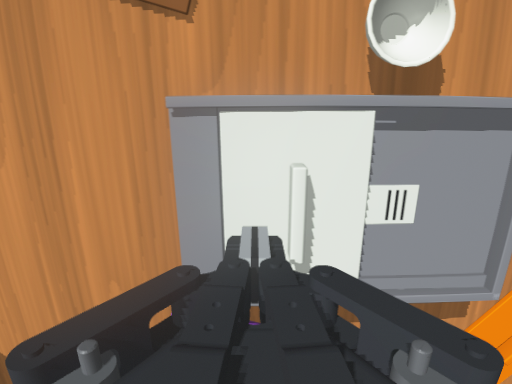

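The tab is flat with the deck (58.8 mm against 58.1 mm), and the lid is still closed with its rib at case x -42. I go down behind the rib.

Emit:
{"method": "servo_tool", "body": {
  "targets": [
    [[0, 0, -0.002, -0.2, 0.12, 1.5, 0], [0, 0, 0, 0, 0, 1.5, 0], [0, 0, 0, 0, 0, 1.2, 0], [0, 0, 0, 0, 0, 0.6, 0], [0, 0, 0, 0, 0, 0, 0], [0, 0, 0, 0, 0, 0, 0]]
  ]
}}

```text
t: 6.85
tcp_pos: [0.489, 0.0319, 0.0744]
eef_rot: [[1.0, -0.014, -0.001], [-0.014, -1.0, 0.0], [-0.001, -0.0, -1.0]]
force: [0.1, -0.7, -0.2]
width: 0.0
```

Emit:
{"method": "servo_tool", "body": {
  "targets": [
    [[0, 0, 0, 0.2, 0, 0.2, 0], [0, 0, 0, 0.3, 0, 0, 0], [0, 0, 0, 0.3, 0, 0, 0], [0, 0, 0, 0.3, 0, 0, 0], [0, 0, 0, 0.3, 0, 0, 0], [0, 0, 0, 0.4, 0, 0, 0], [0, 0, 0, 0.4, 0, 0, 0], [0, 0, 0, 0.4, 0, 0, 0], [0, 0, 0, 0.4, 0, 0, 0], [0, 0, 0, 0, 0, 0, 0], [0, 0, 0, 0, 0, 0, 0]]
  ]
}}

```text
t: 7.95
tcp_pos: [0.5192, 0.0314, 0.0724]
eef_rot: [[1.0, -0.014, -0.0], [-0.014, -1.0, 0.0], [-0.0, -0.0, -1.0]]
force: [-0.4, -0.9, -1.5]
width: -0.0003
```

```bash
cat > look.py <<'E'
from h import *
st=arm.read_state(); p=cams.read_camera("wrist"); print(st["t"],w2case(st["tcp_pos"]),st["force"])
C=cloud(p,np.ones(p["depth"].shape,bool),st); C=np.array([w2case(q) for q in C])
k=(abs(C[:,0])<.13)&(abs(C[:,1])<.065)
r=C[k&(C[:,1]>.014)&(abs(C[:,1])<.04)&(C[:,2]>.082)&(C[:,2]<.09)]; print("rib",len(r),np.percentile(r,[2,50,98],axis=0).round(4))
for y0,y1 in((.02,.03),(.05,.06)):
    l=C[k&(C[:,1]>y0)&(C[:,1]<y1)&(C[:,2]>.0655)&(C[:,2]<.0715)&(C[:,0]>-.094)&(C[:,0]<.119)]; print("plate",len(l),np.percentile(l,[.5,50,99.5],axis=0).round(4))
cv2.imwrite(f"pics/w_{st['t']:.2f}.png",p["frame"])
E
python3 look.py
```

```text
7.95 [-0.04231623  0.00029177  0.07239809] [-0.38642665 -0.85309099 -1.51221972]
rib 922 [[-0.0283  0.0146  0.083 ]
 [-0.0237  0.0255  0.0859]
 [-0.0186  0.0353  0.0872]]
plate 2989 [[-0.0752  0.0201  0.0666]
 [-0.0306  0.0251  0.0681]
 [ 0.028   0.03    0.0698]]
plate 4039 [[-0.0752  0.0501  0.0666]
 [-0.0243  0.0551  0.0681]
 [ 0.0282  0.0599  0.0697]]
```

The lid slides squarely and its leading edge is already past the tab's front. I carry on towards the end stop.

Emit:
{"method": "servo_tool", "body": {
  "targets": [
    [[0, 0, 0, 0.3, 0, 0, 0], [0, 0, 0, 0.4, 0, 0, 0], [0, 0, 0, 0.5, 0, 0, 0], [0, 0, 0, 0.5, 0, 0, 0], [0, 0, 0, 0.5, 0, 0, 0], [0, 0, 0, 0.5, 0, 0, 0], [0, 0, 0, 0.5, 0, 0, 0], [0, 0, 0, 0.5, 0, 0, 0], [0, 0, 0, 0.5, 0, 0, 0], [0, 0, 0, 0.5, 0, 0, 0], [0, 0, 0, 0.5, 0, 0, 0], [0, 0, 0, 0.5, 0, 0, 0], [0, 0, 0, 0.5, 0, 0, 0], [0, 0, 0, 0.5, 0, 0, 0], [0, 0, 0, 0.5, 0, 0, 0], [0, 0, 0, 0.5, 0, 0, 0], [0, 0, 0, 0.4, 0, 0, 0], [0, 0, 0, 0.3, 0, 0, 0], [0, 0, 0, 0.2, 0, 0, 0], [0, 0, 0, 0, 0, 0, 0]]
  ]
}}

```text
t: 10.0
tcp_pos: [0.6051, 0.0301, 0.0723]
eef_rot: [[1.0, -0.014, -0.0], [-0.014, -1.0, 0.0], [-0.0, -0.0, -1.0]]
force: [0.3, -0.8, 0.1]
width: -0.0003
```

```bash
python3 look.py
```

```text
10.0 [0.04364315 0.00025603 0.07228672] [ 0.2540099  -0.80762126  0.09987998]
rib 932 [[0.057  0.0145 0.0829]
 [0.0616 0.0255 0.0859]
 [0.0666 0.0353 0.0871]]
plate 3001 [[0.01   0.02   0.0666]
 [0.055  0.0251 0.0681]
 [0.1134 0.03   0.0697]]
plate 4034 [[0.01   0.0501 0.0665]
 [0.061  0.0551 0.0681]
 [0.1135 0.0599 0.0697]]
```

Lid at about x 61.7 mm, so roughly 7.8 mm is left. I creep into the stop and watch the force.

Emit:
{"method": "servo_tool", "body": {
  "targets": [
    [[0, 0, 0, 0.2, 0, 0, 0], [0, 0, 0, 0.2, 0, 0, 0], [0, 0, 0, 0.2, 0, 0, 0], [0, 0, 0, 0.1, 0, 0, 0], [0, 0, 0, 0.1, 0, 0, 0], [0, 0, 0, 0, 0, 0, 0], [0, 0, 0, 0, 0, 0, 0]]
  ]
}}

```text
t: 10.75
tcp_pos: [0.6128, 0.03, 0.0723]
eef_rot: [[1.0, -0.014, -0.001], [-0.014, -1.0, 0.0], [-0.001, -0.0, -1.0]]
force: [0.6, 0.4, -0.4]
width: 0.0
```

Emit:
{"method": "servo_tool", "body": {
  "targets": [
    [[0, 0, 0, 0.1, 0, 0, 0], [0, 0, 0, 0, 0, 0, 0], [0, 0, 0, 0, 0, 0, 0]]
  ]
}}

```text
t: 11.05
tcp_pos: [0.6133, 0.0299, 0.0722]
eef_rot: [[1.0, -0.014, -0.001], [-0.014, -1.0, -0.0], [-0.001, 0.0, -1.0]]
force: [-0.7, 0.1, 1.2]
width: -0.0003
```

Emit:
{"method": "servo_tool", "body": {
  "targets": [
    [[0, 0, 0, 0.1, 0, 0, 0], [0, 0, 0, 0.05, 0, 0, 0], [0, 0, 0, 0, 0, 0, 0], [0, 0, 0, 0, 0, 0, 0]]
  ]
}}

```text
t: 11.45
tcp_pos: [0.6138, 0.0296, 0.0721]
eef_rot: [[1.0, -0.014, -0.003], [-0.014, -1.0, -0.001], [-0.003, 0.001, -1.0]]
force: [-5.5, -0.0, 4.8]
width: 0.0003
```

The force rose to 5.5 N and the tip advanced only 0.5 mm of the 1.5 mm commanded, so the lid is at the stop. I back off, then lift and check.

Emit:
{"method": "servo_tool", "body": {
  "targets": [
    [[0, 0, 0, -0.5, 0, 0, 0], [0, 0, 0, -1, 0, 0, 0], [0, 0, 0, -0.5, 0, -1, 0], [0, 0, 0, -1, 0, -3, 0], [0, 0, 0, -2, 0, -4, 0], [0, 0, 0, -4, 0, -4, 0], [0, 0, 0, -4, 0, -2, 0], [0, 0, 0, -4, 0, 0, 0], [0, 0, 0, 0, 0, 0, 0], [0, 0, 0, 0, 0, 0, 0], [0, 0, 0, 0, 0, 0, 0]]
  ]
}}

```text
t: 12.55
tcp_pos: [0.4516, 0.0326, 0.2084]
eef_rot: [[1.0, -0.014, 0.002], [-0.014, -1.0, 0.001], [0.002, -0.001, -1.0]]
force: [0.4, 0.0, -0.7]
width: -0.0001
```

```bash
python3 look.py; python3 - <<'E'
from h import *
p=cams.read_camera("scene"); cv2.imwrite("pics/sceneE.png",cv2.resize(p["frame"][80:360,80:340],None,fx=2,fy=2,interpolation=3))
for t in ("jar","dish","spool"):
    d=cams.silhouettes(t,p)[0]; print(t,d["p"],np.round(np.median(cloud(p,d["region"]),0),3))
E
ls pics
```

```text
12.55 [-0.10995668  0.00053464  0.20841968] [ 0.35116616  0.04626078 -0.67961746]
rib 250 [[0.0649 0.0145 0.0825]
 [0.0686 0.0245 0.0857]
 [0.0744 0.0346 0.0873]]
plate 770 [[0.0172 0.02   0.0664]
 [0.0575 0.0251 0.0681]
 [0.1185 0.03   0.0703]]
plate 1017 [[0.0175 0.0501 0.0663]
 [0.0662 0.055  0.0681]
 [0.1183 0.0599 0.0701]]
jar 0.73 [ 0.64  -0.125  0.072]
dish 0.93 [0.603 0.18  0.021]
spool 0.61 [0.753 0.054 0.039]
chk.png
scene0.png
sceneE.png
scenec.png
top0.png
topc.png
w1.png
w2.png
w_10.00.png
w_12.55.png
w_7.95.png
```

View pics/sceneE.png

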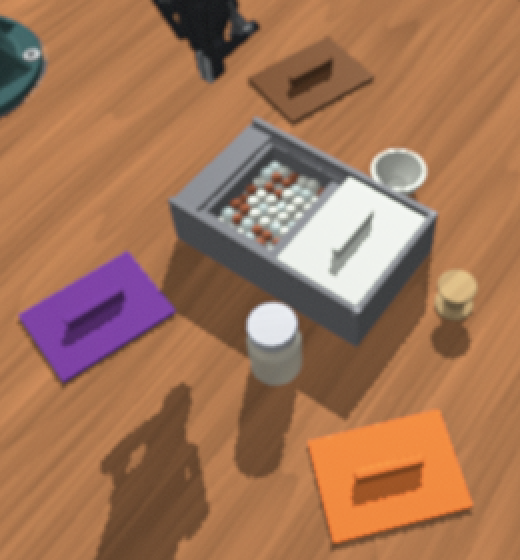

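The final scene shows the bead well fully open, the white lid flat against the end stop, and the jar, dish, spool and look-alikes where they stood. The arm is clear, so I hand the job in.

```bash
python3 -c "
from cell import arm; print(arm.job_done())"
```

```text
the job is handed in; nothing more can be done
None
```

The bead case is open and the job was handed in, with the arm clear of everything, about 12.7 s into the 35 s limit.

- **Tab:** I pressed it with the closed fingertip until it stopped at 58.5 mm, with about 11 N on the tool. From the wrist camera, its top then read 58.8 mm against 58.1 mm for the deck.
- **Lid:** I pushed the rib along the guides until the force rose to 5.5 N and the tip all but stopped, then backed off before lifting. The last check put the lid at case x of about 69.6 mm (69.5 expected), square, with its plate top at 68 mm, so flat on the ledges.
- **Bystanders:** The jar and dish read within 1 mm of their starting places and the spool 1 mm off, all within measuring noise (the jar's height reading also shifted 3 mm). The look-alikes had not moved in the last picture.

No check failed in a way that mattered. The lid's leading edge read 118.4 mm rather than 122 mm only because my filter cut off points beyond 119 mm. In the final view a network misread an orange look-alike as the lid early on, so I discarded that result.

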